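Clamp a granite slab with a turnbuckle clamp

TASK

Get the granite slab ready for carving: lift the stone offcut out of the clamp bed and leave it in the green tray, then slide the slab fully home against the blue back stop. Draw both jaws in by turning the turnbuckle with its yellow bars until they grip the slab firmly, and last of all swing the red lever round to its locked stop. Leave the tin, brush and pale stone block where they are.

Things in the scene. Friction and masses are not known exactly. Their poses are not given: they have to be found in the camera images.
- bed: Grey steel clamp bed fixed on the bench, a plate 290 (x) by 450 (y) by 20 mm thick. Origin on the bench surface; the plate runs from y = -190 to +260 mm, its top at z = 20 mm. In this frame the slab and offcut lie at y < 0, the turnbuckle (axis parallel to x) at y = +120, z = 85 mm, and the red lever's upright pivot at x = 0, y = +215 mm.
- stop (a point): Middle of the flat face of the blue back stop that looks towards the slab (to -y of the bed): x = 0, y = 0, z = 31 mm of the bed. The stop is a bar 130 mm long in x, 18 mm thick, from z = 20 to 42 mm.
- slab: Light grey granite slab, leaf pattern on top, 140 (x) by 80 (y) by 28 mm high, about 0.8 kg, loose on the bed between the jaws. Origin at the centre of its underside. It starts 65 to 85 mm short of the back stop, roughly square to it; home: its long +y side lies flat on the stop (origin at y = -40 mm of the bed).
- offcut: Dark grey stone offcut, 36 (x) by 26 (y) by 34 mm high, about 90 g, standing on the bed between the slab and the back stop. Origin at the centre of its underside.
- tray: Green steel offcut tray fixed on the bench, open on top, 150 (x) by 130 (y) by 45 mm high outside, walls 4 mm, inner floor about 4 mm up. Origin at the centre of its underside.
- jaw_near: Blue sliding jaw on the bed's -x side, 330 mm long in y (-170 to +160 mm), top at 57 mm, an upright block to 110 mm at y = +120 mm. The black rubber face that grips the slab is sprung (8 N per mm). Origin in the plane of that face, at y = 0, z = 0 of the bed; the blue bar lies 6 to 32 mm behind it. Slides along the bed's x, moved only by the turnbuckle.
- jaw_far: The same jaw on the bed's +x side, a mirror image. Both move inward equally.
- hub (a point): Centre of the turnbuckle, on its axis, at x = 0, y = +120, z = 85 mm of the bed. The steel body is 112 mm long, at most 42 mm in diameter; at its middle (x = 0) four yellow round bars of 12 mm diameter stand out like spokes 90 degrees apart, rounded tips 65 mm from the axis. The jaws' brass threaded ends run into it.
- turnbuckle (a joint): Turn in rad, 0 to 5.9 (stop). Growing draws each jaw in by 3.2 mm per rad; the upper bar then moves to the bed's +y, away from the slab. At multiples of pi/2 a bar stands straight up. Starts at 0 to 1.5. Both jaws just touch the slab at 5.0, grip firmly from about 5.4; turning on to the stop is harmless. Stays where left; takes 0.25 N m, up to 0.4 when gripping.
- lock_lever (a joint): Angle of the red locking lever in rad, about its upright pivot: 0 parked, pointing to the bed's +y; it grows as the knob swings towards the bed's -x, up to the locked stop at 1.57 (pointing to -x). It starts between 0 and 0.35, stays where left, and needs about 2 N at its knob.
- lever_knob (a point): Top centre of the red lever's upright knob, a cylinder of 18 mm diameter from z = 42 to 86 mm, 50 mm from the pivot. The lever's arm is 14 mm wide, between z = 42 and 52 mm.
- tin: Dark blue closed tin, 80 mm diameter, 100 mm high; bystander. Origin at the centre of its underside.
- brush: Brush lying on the bench beyond the clamp; bystander.
- sett: Pale grey granite block, 60 (x) by 50 (y) by 40 mm high, on the bench; bystander. Origin at the centre of its underside.

How it is judged:
On the way, in this order (a step that is already met when the one before it is completed fails the run):
1. the offcut lies in the tray (x of offcut in the frame of tray between -0.075 and 0.075 m and y of offcut in the frame of tray between -0.065 and 0.065 m and height (world z) of offcut below 0.045 m and contact force between offcut and the fingers below 0.1 N), for 0.2 s.
2. the slab is home against the back stop, before the jaws grip it (y of slab in the frame of bed above -0.044 m and angle between the x axis of slab and the x axis of bed, either way round below 0.05 rad), for 0.2 s.
3. both jaws grip the slab (contact force between each of jaw_near, jaw_far and slab above 8 N), for 0.2 s.
4. the lever is swung to its locked stop (value of joint lock_lever above 1.4 rad), for 0.2 s.
At the end, for the whole second after the job is handed in: The offcut rests in the tray; the slab lies flat on the bed within 4 mm of the back stop and square to it within 0.05 rad, gripped by both jaws with more than 8 N each; the lever stands beyond 1.4 rad; everything is at rest (all of step 2 and all of step 3 and x of offcut in the frame of tray between -0.075 and 0.075 m and y of offcut in the frame of tray between -0.065 and 0.065 m and height (world z) of offcut below 0.045 m and height (world z) of slab below 0.025 m and angle between slab's own z axis and vertical below 0.05 rad and value of joint lock_lever above 1.4 rad and linear speed of slab below 0.01 m/s); the robot touches nothing.
It fails at once if the tin, brush or pale stone block is moved by more than 30 mm (distance of any of tin, brush, sett from where it was at the start of the episode above 0.03 m).
It fails at once if the lever is locked before the jaws grip the slab (value of joint lock_lever above 1.4 rad and value of joint turnbuckle below 5 rad).
It also fails if it takes over 72 s, if anything falls off the work surface, if the arm or the gripper's body presses on something with over 40 N, if the wrist force passes 120 N, or if a joint passes its speed limit or range.

ROBOT

A 6-joint arm with a two-finger parallel gripper is mounted at the origin on the work surface. World frame = base frame: x ahead of the robot, y to its left, z up, the work surface at z = 0. Lengths are in m, angles in rad, forces in N, time in s.
With the tool pointing down it reaches from about 0.4 to 0.825 m from the base axis. Payload 7 kg.
Tool frame: the origin (TCP) lies at the very end of the fingers, on their centre line; the grasp point (between the pads) lies 19 mm behind it; z points along the fingers, x is the direction in which the jaws open and shut, and the axes are right-handed (so a half turn about z gives the same grasp; the last joint's range is limited). The gripper opens to 88 mm and grips with 3 to 60 N. Pads are 19 mm wide; open, the fingers measure 130 mm over their backs; the gripper's body (78 mm by 193 mm) begins 47 mm behind the grasp point.
Start: joints at [-0.839, 0.359, 0.012, 0, -1.224, -0.288], TCP at [0.29, -0.61, 0.227] pointing down, gripper open.
Joint ranges: [-3.07, 3.07], [-1.43, 2.12], [-1.02, 1.25], [-3.03, 1.67], [-3.05, -0], [-3.03, 3.03]. Speed limits (rad/s): [2.39, 2.39, 3.01, 3.14, 3.14, 3.14].

INTERFACE

Orientations are given as [roll, pitch, yaw] about the fixed x, y, z axes, in that order (R = Rz(yaw) Ry(pitch) Rx(roll)).
In Python, from station import telemetry, grab_frame, arm, regions_of, pinpoint gives the robot as it stands. The module is installed in compiled form; this text tells all that it offers.
- The arm moves only by the shell command python3 -m inch 'ROWS' [FORCE]. ROWS is text: rows parted by semicolons, each of 7 numbers parted by spaces: the opening, from 0 (shut) to 1 (fully open), then the shift along the world's x, y, z in cm, then the turn, a rotation vector about the world's x, y, z in degrees. A call has 1 to 12 rows; each row is the pose to reach, as a shift and turn from the pose measured when the call began; what a row does not reach only later rows make up. A row lasts 1/8 s, in which the tool goes at most 62.5 mm and 10.7 degrees, less where a joint would pass 70% of its speed; a pose out of reach is approached as far as the arm can. A call with a gripper value outside its range is refused whole. The fingers move at their own pace and stop on an object; FORCE is the grip in N (left out, the last holds). Time passes only in rows, so rows that repeat a pose let the fingers close. It gives the time, the measured TCP pose, the force and the opening at its end, in the units of the state.
- telemetry.get_state(): the state, without advancing time (a new reading comes with each control period).
- grab_frame(name): name is "scene" or "side" or "wrist"; returns a dict with "pixels" (400x640x3 uint8, red, green, blue), "fx", "fy", "cx", "cy" (pixels), "dist_coeffs" ([k1, k2, p1, p2, k3] as OpenCV has them; the pictures are not rectified), "R" (3x3) and "t" (3): a world point X has camera coordinates R X + t. Camera axes: x right, y down, z forward; pixel columns grow to the right and rows downward; lengths in m; the calibration is good to about 2 mm. A picture is of the moment at which its call begins. There is no depth.
- arm.job_done(): hands the job in, once; it reports no verdict.
Trained networks look in the newest picture that a camera, given by its name, has taken for a name from the list of things; names that differ only in an ending like _2 or _b are one class to them, and where a whole thing is asked for, a point or a joint stands for the part that bears it (a point fixed in the world has none). Each returns a list of dicts, best first, with "p" (0 to 1); they miss things now and then, are a little off and sometimes report something else, mostly with a low value. They report only what shows in the picture. A call takes as long as a camera call.
- regions_of(camera, name): "pixels" (400x640 bool, what is visible of it) and "bbox" ([left, top, right, bottom] in pixels, round what is visible of it).
- pinpoint(camera, name): "location" ([column, row] in pixels: a listed point, or the origin of a listed thing).
The state is a dict: "t": time; "q": joint angles; "qd": joint speeds; "joint_efforts": joint torques, N m; "eef_pos": TCP position; "ee_rot": TCP orientation; "force": force on the tool from outside, world axes, zero at the start; "moment": the same for the moment, N m; "width": finger opening in m.
Only numpy, scipy, OpenCV 4.12 (cv2) and the standard library are available. Lean on these libraries where they do the work, as an engineer would, in place of code of your own. Each camera call takes 0.05 s, during which the arm holds its last target. There are 200 camera calls.

## Working session

There is one attempt and no reset: what is moved stays moved. The work goes in short steps, Python scripts to look and compute and a shell command to move; the robot and the scene stay as the last step left them, time stands still between calls to the robot, and variables do not carry over. Pictures are saved under pics/ and viewed, about 8 in all and at most 12, crops included, and the job is handed in when it is done.

```bash
mkdir -p pics; cat > h.py <<'E'
import numpy as np, cv2
from station import telemetry, grab_frame, arm, regions_of, pinpoint
def ray(f,px):
    K=np.array([[f["fx"],0,f["cx"]],[0,f["fy"],f["cy"]],[0,0,1.]])
    u=cv2.undistortPoints(np.array([[px]],float),K,np.array(f["dist_coeffs"],float))[0,0]
    R=np.array(f["R"]);t=np.array(f["t"]);return -R.T@t, R.T@np.array([u[0],u[1],1])
def onz(f,px,z):
    c,d=ray(f,px);return c+d*(z-c[2])/d[2]
def tri(obs):
    A=np.zeros((3,3));b=np.zeros(3)
    for f,px in obs:
        c,d=ray(f,px);d=d/np.linalg.norm(d);P=np.eye(3)-np.outer(d,d);A+=P;b+=P@c
    return np.linalg.solve(A,b)
def proj(f,X):
    K=np.array([[f["fx"],0,f["cx"]],[0,f["fy"],f["cy"]],[0,0,1.]])
    return cv2.projectPoints(np.array(X,float).reshape(-1,3),cv2.Rodrigues(np.array(f["R"]))[0],np.array(f["t"],float),K,np.array(f["dist_coeffs"],float))[0][:,0]
def save(f,n,crop=None,s=1):
    im=f["pixels"][:,:,::-1]
    if crop: im=im[crop[1]:crop[3],crop[0]:crop[2]]
    cv2.imwrite("pics/"+n,cv2.resize(im,None,fx=s,fy=s,interpolation=cv2.INTER_CUBIC))
E
python3 - <<'E'
from h import *
np.set_printoptions(precision=4,suppress=True)
s=telemetry.get_state();print(s["t"],s["eef_pos"],s["ee_rot"],s["width"])
F={c:grab_frame(c) for c in("scene","side")}
for c in F: save(F[c],c+"0.png")
for n in "bed stop slab offcut tray jaw_near jaw_far hub lever_knob tin sett brush".split():
    o=[]
    for c in F:
        r=pinpoint(c,n)
        print(n,c,[(np.round(x["location"],1),round(x["p"],2)) for x in r[:2]])
        if r:o.append((F[c],r[0]["location"]))
    if len(o)==2:
        X=tri(o);print("   ",X,[np.round(np.linalg.norm(proj(f,X)[0]-p),1) for f,p in o], [onz(f,p,0) for f,p in o])
E
cd pics; python3 -c "
import cv2,numpy as np
a=[cv2.imread(c+'0.png') for c in('scene','side')];cv2.imwrite('both.png',cv2.resize(np.vstack(a),None,fx=.75,fy=.75))"
```

```text
0.0 [ 0.2896 -0.6091  0.2256] [-3.1415 -0.0017  2.0145] 0.08802961893135733
bed scene [(array([351.6, 204.2]), 0.89)]
bed side [(array([365.4, 226.8]), 0.7)]
    [ 0.512  -0.0403 -0.01  ] [np.float64(0.9), np.float64(0.9)] [array([ 0.5247, -0.0328,  0.    ]), array([ 0.5121, -0.0326,  0.    ])]
stop scene [(array([351.4, 193.9]), 0.79)]
stop side [(array([361. , 217.8]), 0.92), (array([375.6, 157.1]), 0.47)]
    [ 0.5248 -0.0337  0.0326] [np.float64(0.7), np.float64(0.7)] [array([ 0.4885, -0.0529, -0.    ]), array([ 0.5217, -0.0686,  0.    ])]
slab scene [(array([317.9, 183.1]), 0.78)]
slab side [(array([359.2, 193.4]), 0.58)]
    [ 0.5253 -0.1348  0.0314] [np.float64(0.4), np.float64(0.4)] [array([ 0.4939, -0.1546,  0.    ]), array([ 0.5209, -0.1776,  0.    ])]
offcut scene [(array([346.6, 188.8]), 0.58)]
offcut side [(array([367.2, 213.2]), 0.61), (array([329.4, 224.3]), 0.41)]
    [ 0.5071 -0.0575  0.0276] [np.float64(0.5), np.float64(0.5)] [array([ 0.4762, -0.0743,  0.    ]), array([ 0.5036, -0.0882,  0.    ])]
tray scene [(array([258.8, 150.5]), 0.89)]
tray side []
jaw_near scen
[... 1031 characters left out ...]
ray([308.5, 148.6]), 0.95)]
    [ 0.6803 -0.4318  0.0071] [np.float64(2.7), np.float64(2.2)] [array([ 0.6671, -0.4492,  0.    ]), array([ 0.6829, -0.4302,  0.    ])]
sett scene [(array([226.6, 203.5]), 0.92), (array([193.9, 185.5]), 0.61)]
sett side [(array([305.4, 169.5]), 0.88)]
    [ 0.6856 -0.3175 -0.0058] [np.float64(1.8), np.float64(1.5)] [array([ 0.6856, -0.3182, -0.    ]), array([ 0.6862, -0.3008,  0.    ])]
brush scene [(array([310.5, 285. ]), 0.88), (array([339.7, 220.7]), 0.72)]
brush side [(array([256.4, 238.1]), 0.93), (array([367. , 211.6]), 0.54)]
    [ 0.796   0.0108 -0.0062] [np.float64(0.6), np.float64(0.5)] [array([0.801 , 0.0147, 0.    ]), array([0.794 , 0.0155, 0.    ])]
```

View pics/scene0.png

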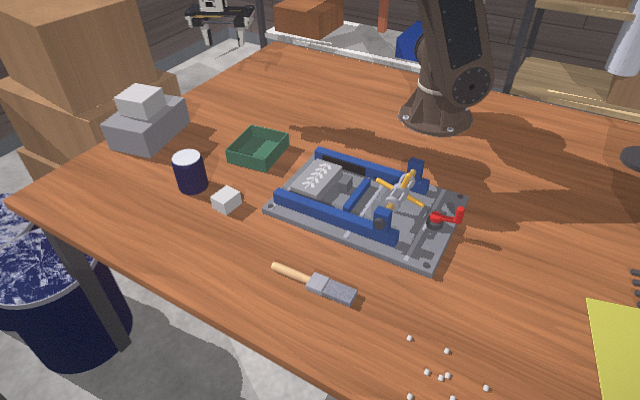

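View pics/side0.png

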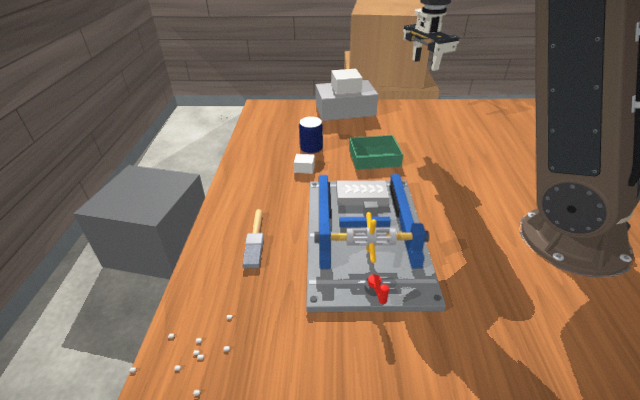

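The pictures show the bed with a slight yaw (about 0.13 rad). The slab is at side px (360,193), the offcut at (367,213), the turnbuckle at (373,236) and the tray at scene px (258,150). Next I move above the offcut and look from the wrist.

```bash
python3 -m inch '1 2 5 4 0 0 10; 1 5 11 6 0 0 20; 1 8 17 8 0 0 30; 1 10 23 8 0 0 40; 1 13 29 8 0 0 50; 1 15 35 8 0 0 60; 1 18 41 8 0 0 70; 1 20 47 8 0 0 72; 1 21 51 8 0 0 72; 1 21 51 8 0 0 72; 1 21 51 8 0 0 72'
python3 - <<'E'
from h import *
np.set_printoptions(precision=4,suppress=True)
F={c:grab_frame(c) for c in("wrist","scene","side")}
save(F["wrist"],"w1.png")
s=telemetry.get_state();print(s["t"],s["eef_pos"],s["ee_rot"],s["force"])
for c in F:print(c,-np.array(F[c]["R"]).T@F[c]["t"])
for n in "bed stop slab offcut tray jaw_near jaw_far hub".split():
    o=[]
    for c in F:
        r=pinpoint(c,n)
        if r and r[0]["p"]>.5:o.append((F[c],r[0]["location"]));print(n,c,r[0]["location"],round(r[0]["p"],2))
    if len(o)>1:
        X=tri(o);print("   ",X,[np.round(np.linalg.norm(proj(f,X)[0]-p),1) for f,p in o])
for c in ("scene","side"):
    r=regions_of(c,"tray")
    if r:
        m=r[0]["pixels"].astype(np.uint8);ct=max(cv2.findContours(m,0,2)[0],key=cv2.contourArea)
        hull=cv2.convexHull(ct);ap=cv2.approxPolyDP(hull,4,True)[:,0]
        print(c,[(tuple(p),onz(F[c],p,.045)[:2]) for p in ap])
E
```

```text
t: 2.68
eef_pos: [0.4999, -0.0991, 0.3066]
ee_rot: [-3.142, -0.0, -3.01]
force: [-0.9, -0.8, -0.3]
width: 0.0873
2.825 [ 0.4995 -0.1007  0.3066] [-3.1414 -0.0001 -3.0134] [-0.1461 -0.2705 -0.2466]
wrist [ 0.5089 -0.1793  0.4649]
scene [1.3026 0.3632 0.7756]
side [0.6052 0.7228 0.6881]
bed wrist [304.1, 198.4] 0.79
bed scene [352.6, 193.2] 0.61
bed side [362.9, 227.2] 0.73
    [ 0.5146 -0.0339  0.0131] [np.float64(1.9), np.float64(4.9), np.float64(4.8)]
stop wrist [301.0, 206.7] 0.91
stop scene [463.9, 213.2] 0.7
stop side [364.7, 219.8] 0.63
    [0.5103 0.089  0.0619] [np.float64(86.5), np.float64(66.1), np.float64(23.8)]
slab wrist [313.8, 123.7] 0.87
slab scene [313.8, 184.4] 0.73
slab side [364.5, 218.2] 0.74
    [ 0.5074 -0.1419 -0.0257] [np.float64(6.0), np.float64(11.6), np.float64(10.3)]
offcut wrist [320.6, 181.3] 0.98
offcut scene [346.4, 191.1] 0.64
offcut side [394.4, 227.0] 0.68
    [ 0.4663 -0.0622 -0.0146] [np.float64(19.4), np.float64(5.8), np.float64(13.5)]
tray scene [258.9, 152.7] 0.95
tray side [374.4, 157.9] 0.73
    [ 0.4581 -0.384  -0.0036] [np.float64(1.1), np.
[... 534 characters left out ...]
np.float64(0.8)]
scene [((np.int32(252), np.int32(125)), array([ 0.399 , -0.4496])), ((np.int32(287), np.int32(134)), array([ 0.3877, -0.3266])), ((np.int32(287), np.int32(145)), array([ 0.4358, -0.2936])), ((np.int32(266), np.int32(170)), array([ 0.5625, -0.2754])), ((np.int32(230), np.int32(162)), array([ 0.5825, -0.3839])), ((np.int32(226), np.int32(148)), array([ 0.5353, -0.4381]))]
side [((np.int32(403), np.int32(154)), array([ 0.3786, -0.3249])), ((np.int32(398), np.int32(167)), array([ 0.4037, -0.2509])), ((np.int32(355), np.int32(169)), array([ 0.5327, -0.2385])), ((np.int32(349), np.int32(139)), array([ 0.5451, -0.4184])), ((np.int32(391), np.int32(135)), array([ 0.402 , -0.4467]))]
```

View pics/w1.png

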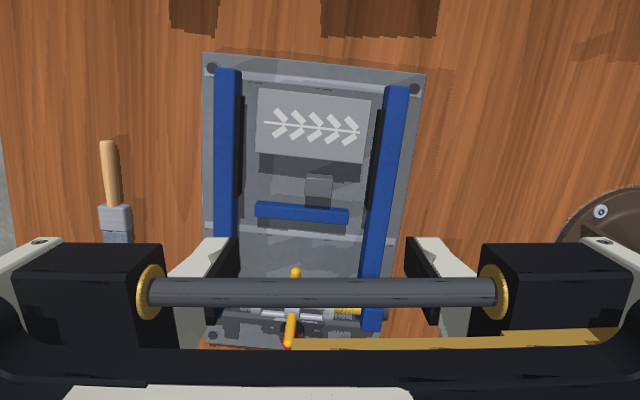

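Wrist view: slab top corners at about (259,88), (371,98), (363,163) and (255,152). The offcut is around (319,190), the stop's edge runs from (255,202) to (349,210), and the bed's corners are at (203,53) and (425,73).

```bash
python3 - <<'E'
from h import *
np.set_printoptions(precision=4,suppress=True)
f=grab_frame("wrist")
P=lambda p,z:onz(f,p,z)[:2]
a,b=P((203,53),.02),P((425,73),.02);print("bedcorners",a,b,np.linalg.norm(a-b))
for n,z in(("slab",.048),("offcut",.054)):
    m=regions_of("wrist",n)[0]["pixels"].astype(np.uint8)
    ct=max(cv2.findContours(m,0,1)[0],key=cv2.contourArea)[:,0]
    Q=np.array([P(p,z) for p in ct],np.float32);r=cv2.minAreaRect(Q*1000);print(n,r,cv2.boxPoints(r))
st=[P(p,.042) for p in((255,202),(349,210))];print("stop edge top",st,np.linalg.norm(st[0]-st[1]))
y=np.arctan2(*(a-b)[::-1]);print("yaw",y,np.arctan2(*(st[0]-st[1])[::-1]))
ux=np.array([np.cos(y),np.sin(y)]);uy=np.array([-ux[1],ux[0]])
print("bed origin",(a+b)/2+.19*uy,"from stop",(st[0]+st[1])/2)
save(f,"w2.png",(190,40,440,360),2.4)
E
```

```text
bedcorners [ 0.6649 -0.2136] [ 0.3819 -0.226 ] 0.28325772167945446
slab ((516.7274169921875, -141.18499755859375), (140.9615020751953, 81.19232940673828), 1.245486855506897) [[ 445.3809 -102.1304]
 [ 447.1457 -183.3036]
 [ 588.0739 -180.2396]
 [ 586.3091  -99.0664]]
offcut ((499.00909423828125, -69.90837097167969), (34.88751220703125, 32.121646881103516), 6.580530643463135) [[479.8397 -55.9524]
 [483.5208 -87.8624]
 [518.1785 -83.8643]
 [514.4973 -51.9543]]
stop edge top [array([ 0.581 , -0.0323]), array([ 0.4532, -0.0375])] 0.12787889066599822
yaw 0.043693938529692694 0.04053948154988736
bed origin [ 0.5151 -0.03  ] from stop [ 0.5171 -0.0349]
```

View pics/w2.png

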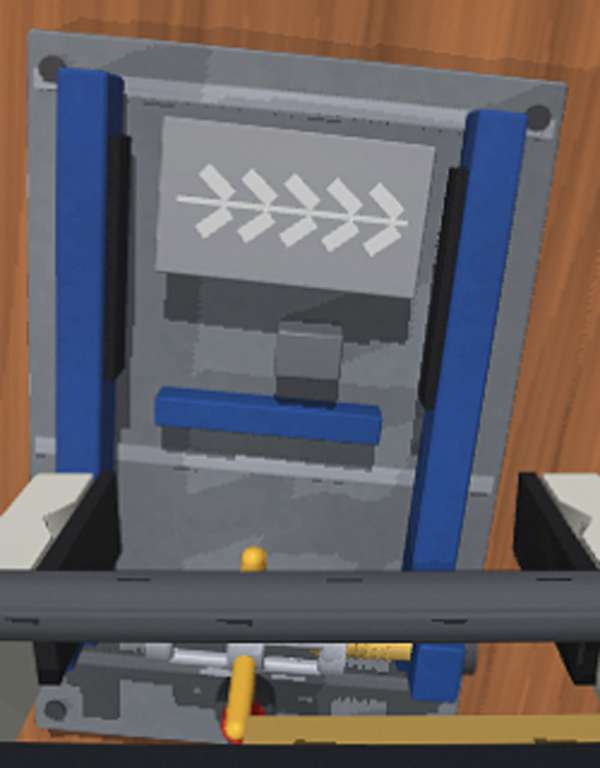

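Bed yaw is about 0.042 rad, with its origin near (0.517,-0.034). The offcut is near (0.499,-0.067), with about 20 mm free on either side. I'll grasp it across x.

```bash
python3 -m inch '0.7 -0.1 2 -5 0 0 -5; 0.7 -0.1 3.4 -11 0 0 -5; 0.7 -0.1 3.4 -17 0 0 -5; 0.7 -0.1 3.4 -22 0 0 -5;0.7 -0.1 3.4 -22 0 0 -5' 25
python3 - <<'E'
from h import *
f=grab_frame("wrist");save(f,"w3.png")
E
```

```text
t: 4.9
eef_pos: [0.4961, -0.0661, 0.0837]
ee_rot: [-3.14, -0.008, -3.1]
force: [-0.1, 1.3, 0.1]
width: 0.0617
```

View pics/w3.png

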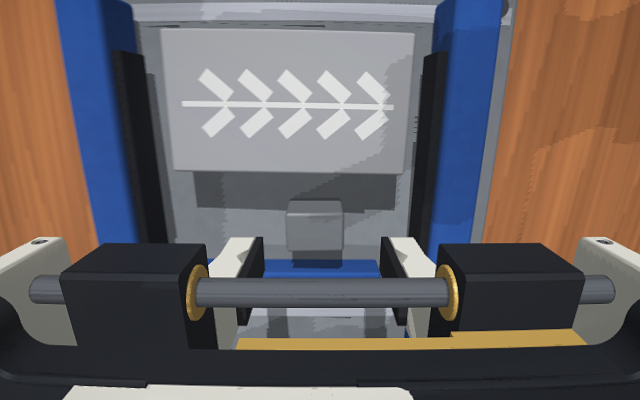

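The offcut sits centred between the fingers (cols 287-343, pads at 264 and 380). I'll go down, grip and lift.

```bash
python3 -m inch '0.7 0.2 -0.1 -3 0 0 0; 0.7 0.2 -0.1 -5.8 0 0 0; 0.7 0.2 -0.1 -5.8 0 0 0; 0 0.2 -0.1 -5.8 0 0 0; 0 0.2 -0.1 -5.8 0 0 0; 0 0.2 -0.1 -5.8 0 0 0; 0 0.2 -0.1 -5.8 0 0 0; 0 0.2 -0.1 -5.8 0 0 0;0 0.2 -0.1 -3 0 0 0; 0 0.2 -0.1 2 0 0 0; 0 0.2 -0.1 7 0 0 0; 0 0.2 -0.1 10 0 0 0' 25
```

```text
t: 6.45
eef_pos: [0.5009, -0.0668, 0.1891]
ee_rot: [-3.141, 0.0, -3.099]
force: [-0.1, -0.2, -1.7]
width: 0.0361
```

```bash
python3 -m inch '0 -0.7 -5 0 0 0 0; 0 -1.4 -11 0 0 0 0; 0 -2.2 -17 0 0 0 0; 0 -3 -23 0 0 0 0; 0 -4 -29 -2 0 0 0; 0 -4.1 -31.6 -6 0 0 0; 0 -4.1 -31.6 -10 0 0 0; 0 -4.1 -31.6 -10 0 0 0'
python3 - <<'E'
from h import *
f=grab_frame("wrist")
s=telemetry.get_state();print(s["t"],s["eef_pos"],s["width"])
r=regions_of("wrist","tray")[0];print(r["p"],r["bbox"])
g=grab_frame("side");print(pinpoint("side","tray")[:1],pinpoint("side","offcut")[:1],proj(g,s["eef_pos"]))
save(f,"w4.png")
E
```

```text
t: 7.45
eef_pos: [0.4573, -0.3821, 0.0861]
ee_rot: [3.139, -0.006, -3.1]
force: [1.1, 0.1, 0.0]
width: 0.0355
7.5 [ 0.4590129  -0.38268151  0.08855839] 0.03621458130934712
0.69 [184.7, 111.0, 430.9, 311.0]
[{'location': [377.4, 158.5], 'p': 0.82}] [{'location': [374.2, 136.0], 'p': 0.49}] [[376.84305879 132.63646733]]
```

View pics/w4.png

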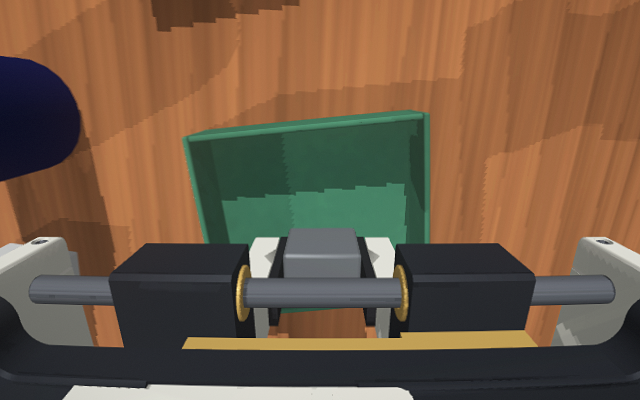

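The offcut is held over the tray. The tray's far rim runs from (189,137) to (426,113).

```bash
python3 - <<'E'
from h import *
f=grab_frame("wrist")
a,b=onz(f,(187,137),.045),onz(f,(428,112),.045)
u=(a-b)/np.linalg.norm(a-b);n=np.array([-u[1],u[0]]);print(a,b,np.linalg.norm(a-b),((a+b)/2)[:2]+.065*n)
E
```

```text
[ 0.5465906  -0.43630872  0.045     ] [ 0.39900696 -0.45785761  0.045     ] 0.1491485417455023 [ 0.46340762 -0.38276516]
```

```bash
python3 -m inch '0 0.4 0 -5 0 0 0; 0 0.4 0 -7.3 0 0 0; 0 0.4 0 -7.3 0 0 0; 0.65 0.4 0 -7.3 0 0 0; 0.65 0.4 0 -7.3 0 0 0; 0.65 0.4 0 -7.3 0 0 0; 0.65 0.4 0 -4 0 0 0; 0.65 0.4 0 2 0 0 0; 0.65 0.4 0 5 0 0 0;0.65 0.4 0 5 0 0 0'
python3 - <<'E'
from h import *
f=grab_frame("wrist");s=telemetry.get_state();print(s["t"],s["eef_pos"],s["ee_rot"])
p=pinpoint("wrist","offcut");print(p[:1])
if p: print(onz(f,p[0]["location"],.004))
r=regions_of("wrist","slab");print([(x["p"],x["bbox"]) for x in r[:1]])
E
```

```text
t: 9.0
eef_pos: [0.4669, -0.3838, 0.145]
ee_rot: [-3.136, 0.009, -3.097]
force: [-0.2, 0.1, -0.2]
width: 0.0566
9.05 [ 0.4658212  -0.38312244  0.14291452] [-3.13813126  0.00617692 -3.09771197]
[{'location': [326.9, 188.8], 'p': 0.92}]
[ 0.46198104 -0.38174842  0.004     ]
[]
```

```bash
python3 -m inch '0.9 3 5 2 0 0 0; 0.9 5 10 2 0 0 0; 0.9 5.7 15.2 0 0 0 0; 0.9 5.7 15.2 -5 0 0 0; 0.9 5.7 15.2 -9 0 0 0; 0.9 5.7 15.2 -11.4 0 0 0; 0.9 5.7 15.2 -11.4 0 0 0'
python3 -m inch '0.9 0 1 0 0 0 0; 0.9 -0.1 2 0 0 0 0; 0.9 -0.1 3 0 0 0 0; 0.9 -0.2 4 0 0 0 0;0.9 -0.2 5 0 0 0 0;0.9 -0.3 6 0 0 0 0; 0.9 -0.3 7 0 0 0 0;0.9 -0.3 8 0 0 0 0;0.9 -0.4 9 0 0 0 0;0.9 -0.4 9.6 0 0 0 0;0.9 -0.4 10 0 0 0 0;0.9 -0.4 10 0 0 0 0'
```

```text
t: 10.02
eef_pos: [0.5193, -0.2303, 0.0238]
ee_rot: [-3.141, -0.004, -3.098]
force: [0.0, -0.4, 0.0]
width: 0.0789
t: 11.52
eef_pos: [0.5156, -0.1299, 0.0242]
ee_rot: [-3.141, -0.003, -3.097]
force: [0.4, -2.4, 1.0]
width: 0.0787
```

```bash
python3 -m inch '0.9 0 0.3 0 0 0 0; 0.9 0 0.5 0 0 0 0; 0.9 0 0.7 0 0 0 0;0.9 0 0.9 0 0 0 0;0.9 0 0.9 0 0 0 0'
```

```text
t: 12.15
eef_pos: [0.5152, -0.1216, 0.0242]
ee_rot: [-3.14, -0.004, -3.098]
force: [-0.3, -9.4, 1.4]
width: 0.0788
```

```bash
python3 -m inch '0.9 0 0.2 0 0 0 0; 0.9 0 0.4 0 0 0 0; 0.9 0 0.4 0 0 0 0'
```

```text
t: 12.52
eef_pos: [0.5146, -0.1211, 0.0244]
ee_rot: [-3.137, -0.005, -3.101]
force: [3.3, -30.7, -0.6]
width: 0.0787
```

The force rises at once at y=-0.121, which means the slab is home. I'll back off and look at the turnbuckle.

```bash
python3 -m inch '0.9 0.1 -2 0 0 0 0; 0.9 0.1 -2 6 0 0 0; 0.9 0.1 -2 12 0 0 0; 0.5 0.1 0 18 0 0 0; 0.3 0 6 22 0 0 0; 0 -0.3 12 24 0 0 0; 0 -0.7 18 24 0 0 0;0 -1 23 24 0 0 0;0 -1 25 24 0 0 0;0 -1 25 24 0 0 0'
python3 - <<'E'
from h import *
np.set_printoptions(precision=4,suppress=True)
f=grab_frame("wrist");g=grab_frame("side");h=grab_frame("scene");s=telemetry.get_state();print(s["t"],s["eef_pos"],s["ee_rot"],s["width"])
for n,z in(("slab",.048),):
    r=regions_of("wrist",n)
    if r:
        ct=max(cv2.findContours(r[0]["pixels"].astype(np.uint8),0,1)[0],key=cv2.contourArea)[:,0]
        Q=np.array([onz(f,p,z)[:2] for p in ct],np.float32);print(n,cv2.minAreaRect(Q*1000))
for n in("hub","lever_knob","slab"):
    o=[]
    for c,F in(("wrist",f),("side",g),("scene",h)):
        r=pinpoint(c,n)
        if r:print(n,c,r[0]);o.append((F,r[0]["location"]))
    if len(o)>1:X=tri(o);print(X,[np.linalg.norm(proj(a,X)[0]-b) for a,b in o])
a=cv2.resize(g["pixels"][150:310,290:450],(400,400),interpolation=cv2.INTER_CUBIC);b=cv2.resize(h["pixels"][130:280,290:480],(400,400),interpolation=cv2.INTER_CUBIC)
cv2.imwrite("pics/c5.png",np.vstack([np.hstack([a,b])[:,:,::-1]]));
save(f,"w5.png")
E
```

```text
t: 13.78
eef_pos: [0.5042, 0.1304, 0.2639]
ee_rot: [-3.137, -0.006, -3.099]
force: [0.6, 0.4, 0.3]
width: 0.0146
13.925 [0.5044 0.1282 0.2641] [-3.1368 -0.0059 -3.1021] 0.003289003392576439
slab ((512.0987548828125, -36.445068359375), (139.42831420898438, 20.96849822998047), 2.48695969581604)
hub side {'location': [372.2, 235.1], 'p': 0.65}
hub scene {'location': [400.5, 189.3], 'p': 0.97}
[0.5098 0.0893 0.0882] [np.float64(0.7157736805747607), np.float64(0.6756614112609203)]
lever_knob wrist {'location': [322.9, 265.3], 'p': 0.75}
lever_knob side {'location': [381.8, 289.8], 'p': 0.6}
lever_knob scene {'location': [460.3, 210.4], 'p': 0.52}
[0.4994 0.2349 0.0791] [np.float64(3.309524771795247), np.float64(1.7516003365754358), np.float64(1.0863671015605012)]
slab side {'location': [361.9, 210.9], 'p': 0.75}
slab scene {'location': [341.2, 188.8], 'p': 0.56}
[ 0.52   -0.0657  0.031 ] [np.float64(1.2516067468861445), np.float64(1.2839530483768902)]
```

View pics/w5.png

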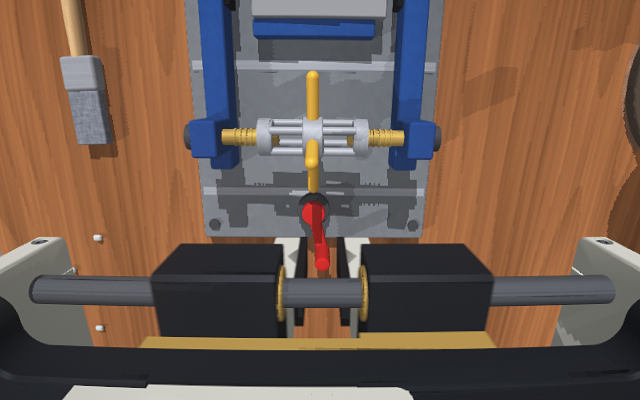

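View pics/c5.png

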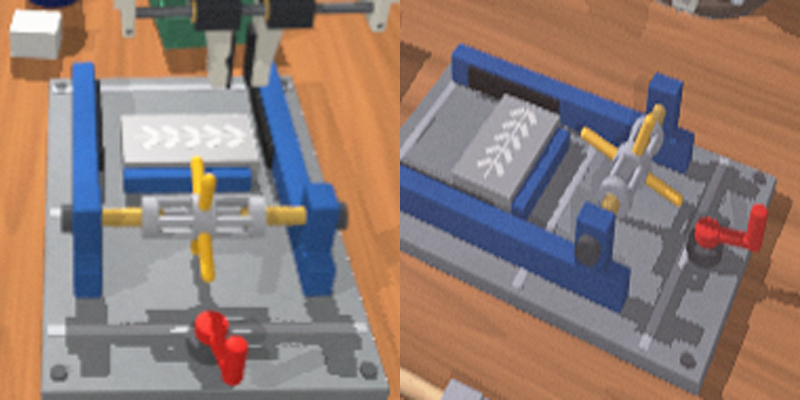

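The slab lies against the stop, with its edge at row 17 just above the stop at row 22. Yellow bar tips show in the wrist view at (313,73) and (312,165), and in the scene view at about (412,170), (377,179) and (423,206). I'll fit the bar angle from these.

```bash
cat >> h.py <<'E'
HUB=np.array([.5105,.087,.086]);UY=np.array([-.042,1,0])
def tips(th,hub=HUB): return np.array([hub+.060*(np.sin(th+k*np.pi/2)*UY+np.cos(th+k*np.pi/2)*np.array([0,0,1])) for k in range(4)])
E
python3 - <<'E'
from h import *
f=grab_frame("wrist");h=grab_frame("scene")
W=[(313,75),(312,163)];S=[(412,172),(378,180),(422,205)]
best=[]
for th in np.arange(0,np.pi/2,.02):
    e=[min(np.linalg.norm(proj(F,tips(th))-p,axis=1)) for F,L in((f,W),(h,S)) for p in L]
    best.append((sum(e),th,np.round(e,1)))
best.sort(key=lambda x:x[0]);print(best[:4]);th=best[0][1];print(proj(f,tips(th)),proj(h,tips(th)),tips(th),proj(f,HUB))
E
```

```text
[(np.float64(12.215454869240073), np.float64(0.28), array([2.1, 2.9, 3.4, 1.9, 1.9])), (np.float64(12.292039872225493), np.float64(0.26), array([2. , 2.7, 3.7, 1.6, 2.3])), (np.float64(12.734544281786864), np.float64(0.3), array([2.2, 3.6, 3.1, 2.2, 1.6])), (np.float64(13.05705294909095), np.float64(0.24), array([1.9, 3.1, 4.1, 1.3, 2.6]))]
[[314.74702066 164.05033446]
 [316.11738207 187.57201718]
 [316.10200241 117.05574406]
 [314.83037656  75.9801937 ]] [[408.86707477 173.29137487]
 [421.93836481 203.07286121]
 [391.11113369 206.30382946]
 [377.7428961  178.13623988]] [[0.50980358 0.10358134 0.14366333]
 [0.50807814 0.14466333 0.06941866]
 [0.51119642 0.07041866 0.02833667]
 [0.51292186 0.02933667 0.10258134]] [[315.52610286 136.96326068]]
```

Turn is about 0.27 rad, so the upper bar leans 15° to +y. Plan: push the bars in arcs of at most 90° with closed fingers, in 4 strokes.

```bash
python3 -m inch '0 0.3 -3 0 0 0 0; 0 0.7 -5.7 -3 0 0 0; 0 0.7 -5.7 -8 0 0 0; 0 0.7 -5.7 -13.3 0 0 0; 0 0.7 -5.7 -13.3 0 0 0'
python3 -m inch '0 0 0.6 0 0 0 0; 0 0 1.2 0 0 0 0; 0 0 1.8 -0.15 0 0 0; 0 -0.1 2.3 -0.3 0 0 0; 0 -0.1 2.9 -0.6 0 0 0; 0 -0.1 3.4 -0.9 0 0 0; 0 -0.2 3.8 -1.3 0 0 0; 0 -0.2 4.2 -1.7 0 0 0; 0 -0.2 4.6 -2.4 0 0 0; 0 -0.2 4.6 -2.4 0 0 0'
python3 - <<'E'
from h import *
f=grab_frame("side");h=grab_frame("scene")
a=cv2.resize(f["pixels"][150:310,290:450],(400,400),interpolation=cv2.INTER_CUBIC);b=cv2.resize(h["pixels"][130:280,290:480],(400,400),interpolation=cv2.INTER_CUBIC)
cv2.imwrite("pics/c6.png",np.hstack([a,b])[:,:,::-1])
E
```

```text
t: 15.15
eef_pos: [0.509, 0.0706, 0.1284]
ee_rot: [-3.134, -0.012, -3.102]
force: [0.9, -0.0, 1.1]
width: 0.0004
t: 16.4
eef_pos: [0.5083, 0.1181, 0.1057]
ee_rot: [-3.136, -0.009, -3.101]
force: [0.5, 0.5, 3.2]
width: 0.0007
```

View pics/c6.png

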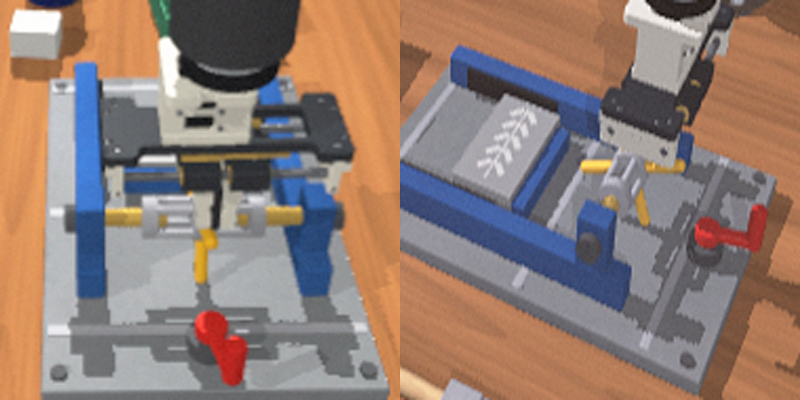

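```bash
python3 - <<'E'
from h import *
h=grab_frame("scene");S=[(425,192),(404,213),(378.5,192.5)]
print(sorted([(round(sum(min(np.linalg.norm(proj(h,tips(t))-p,axis=1)) for p in S),1),round(np.degrees(t))) for t in np.arange(0,1.57,.05)])[:4])
E
```

```text
[(np.float64(7.3), 72), (np.float64(7.5), 69), (np.float64(8.2), 74), (np.float64(8.3), 66)]
```

The fit gives a bar angle of about 70°, so the stroke worked as planned. Stroke 2:

```bash
python3 -m inch '0 0 0 3.5 0 0 0; 0 0 0 6.9 0 0 0; 0 0.2 -4.5 7 0 0 0; 0 0.3 -8.1 7 0 0 0; 0 0.3 -8.1 5 0 0 0; 0 0.3 -8.1 2.5 0 0 0; 0 0.3 -8.1 2.5 0 0 0'
python3 -m inch '0 0 1.2 0 0 0 0; 0 -0.1 2.4 0 0 0 0; 0 -0.1 3.5 0 0 0 0; 0 -0.2 4.6 0 0 0 0; 0 -0.2 5.2 -0.15 0 0 0; 0 -0.2 5.7 -0.3 0 0 0; 0 -0.2 6.3 -0.6 0 0 0; 0 -0.3 6.8 -0.9 0 0 0; 0 -0.3 7.2 -1.3 0 0 0; 0 -0.3 7.6 -1.7 0 0 0; 0 -0.3 8.1 -2.4 0 0 0; 0 -0.3 8.1 -2.5 0 0 0'
```

```text
t: 17.42
eef_pos: [0.5094, 0.0359, 0.129]
ee_rot: [-3.134, -0.014, -3.102]
force: [-0.4, -0.2, 0.3]
width: 0.0002
t: 18.92
eef_pos: [0.5073, 0.1185, 0.1051]
ee_rot: [-3.135, -0.012, -3.101]
force: [-1.5, 1.3, 8.2]
width: 0.0004
```

Stroke 3, same motion.

```bash
python3 -m inch '0 0 0 3.5 0 0 0; 0 0 0 6.9 0 0 0; 0 0.2 -4.5 7 0 0 0; 0 0.3 -8.2 7 0 0 0; 0 0.3 -8.2 5 0 0 0; 0 0.3 -8.2 2.5 0 0 0; 0 0.3 -8.2 2.5 0 0 0'
python3 -m inch '0 0 1.2 0 0 0 0; 0 -0.1 2.4 0 0 0 0; 0 -0.1 3.5 0 0 0 0; 0 -0.2 4.6 0 0 0 0; 0 -0.2 5.2 -0.15 0 0 0; 0 -0.2 5.7 -0.3 0 0 0; 0 -0.2 6.3 -0.6 0 0 0; 0 -0.3 6.8 -0.9 0 0 0; 0 -0.3 7.2 -1.3 0 0 0; 0 -0.3 7.6 -1.7 0 0 0; 0 -0.3 8.1 -2.4 0 0 0; 0 -0.3 8.1 -2.5 0 0 0'
python3 - <<'E'
from h import *
f=grab_frame("side");h=grab_frame("scene")
a=cv2.resize(f["pixels"][150:310,290:450],(400,400),interpolation=cv2.INTER_CUBIC);b=cv2.resize(h["pixels"][130:280,290:480],(400,400),interpolation=cv2.INTER_CUBIC)
cv2.imwrite("pics/c7.png",np.hstack([a,b])[:,:,::-1])
E
```

```text
t: 19.8
eef_pos: [0.5092, 0.0367, 0.129]
ee_rot: [-3.135, -0.014, -3.101]
force: [0.2, -0.1, 0.5]
width: 0.0003
t: 21.3
eef_pos: [0.5072, 0.1193, 0.1051]
ee_rot: [-3.136, -0.012, -3.1]
force: [-0.8, 1.4, 8.0]
width: 0.0006
```

View pics/c7.png

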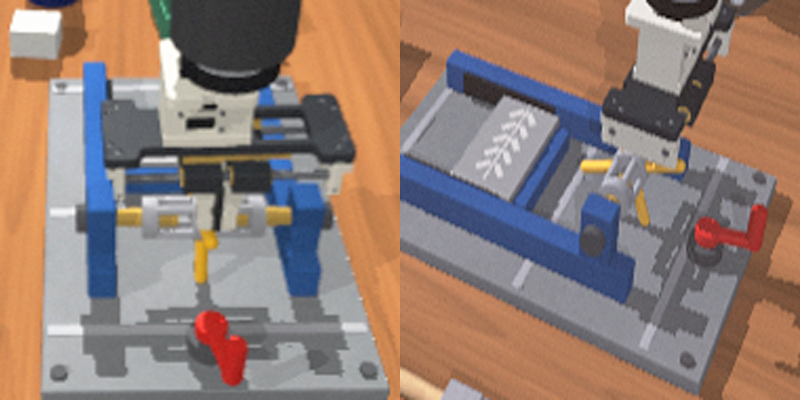

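The jaws have moved in and the bars stand at the same phase, about 250° in total. Stroke 4 is the gripping one.

```bash
python3 -m inch '0 0 0 3.5 0 0 0; 0 0 0 6.9 0 0 0; 0 0.2 -4.5 7 0 0 0; 0 0.3 -8.2 7 0 0 0; 0 0.3 -8.2 5 0 0 0; 0 0.3 -8.2 2.5 0 0 0; 0 0.3 -8.2 2.5 0 0 0'
python3 -m inch '0 0 1.2 0 0 0 0; 0 -0.1 2.4 0 0 0 0; 0 -0.1 3.5 0 0 0 0; 0 -0.2 4.6 0 0 0 0; 0 -0.2 5.2 -0.15 0 0 0; 0 -0.2 5.7 -0.3 0 0 0; 0 -0.2 6.3 -0.6 0 0 0; 0 -0.3 6.8 -0.9 0 0 0; 0 -0.3 7.2 -1.3 0 0 0; 0 -0.3 7.6 -1.7 0 0 0; 0 -0.3 7.8 -2.0 0 0 0; 0 -0.3 7.8 -2.0 0 0 0'
```

```text
t: 22.28
eef_pos: [0.5091, 0.0375, 0.1292]
ee_rot: [-3.136, -0.015, -3.1]
force: [-0.3, -0.1, 0.8]
width: 0.0002
t: 23.78
eef_pos: [0.5074, 0.1172, 0.1111]
ee_rot: [-3.137, -0.011, -3.098]
force: [0.2, -1.1, 7.7]
width: 0.0006
```

```bash
python3 -m inch '0 0 0.2 -0.4 0 0 0; 0 0 0.3 -0.6 0 0 0; 0 0 0.3 -0.6 0 0 0'
python3 -m inch '0 0 0 4 0 0 0; 0 0 0 9 0 0 0; 0 0 0 14 0 0 0; 0 0 0 14 0 0 0'
python3 - <<'E'
from h import *
np.set_printoptions(precision=4,suppress=True)
f=grab_frame("wrist");g=grab_frame("side");h=grab_frame("scene");s=telemetry.get_state();print(s["t"],s["eef_pos"],s["ee_rot"])
o=[]
for c,F in(("wrist",f),("side",g),("scene",h)):
    r=pinpoint(c,"lever_knob")
    if r:print(c,r[0],onz(F,r[0]["location"],.086));o.append((F,r[0]["location"]))
print(tri(o))
im=np.vstack([f["pixels"][:300], ])
save(f,"w8.png")
for n in("jaw_near","jaw_far"):
    o=[(F,r[0]["location"]) for c,F in(("wrist",f),("side",g),("scene",h)) if (r:=pinpoint(c,n))]
    if len(o)>1: print(n,tri(o))
E
```

```text
t: 24.15
eef_pos: [0.5074, 0.1204, 0.1064]
ee_rot: [-3.137, -0.011, -3.098]
force: [-0.9, -4.8, 5.5]
width: 0.0006
t: 24.65
eef_pos: [0.5096, 0.1225, 0.2517]
ee_rot: [-3.141, -0.003, -3.096]
force: [-0.3, 0.1, -0.8]
width: 0.0003
24.8 [0.507  0.1211 0.2464] [-3.1374 -0.0109 -3.0972]
wrist {'location': [326.7, 274.4], 'p': 0.69} [0.4976 0.2308 0.086 ]
side {'location': [381.3, 286.8], 'p': 0.69} [0.5041 0.2348 0.086 ]
scene {'location': [462.1, 208.9], 'p': 0.91} [0.5004 0.2357 0.086 ]
[0.5001 0.2336 0.0841]
jaw_near [ 0.5038 -0.1951 -0.0921]
jaw_far [ 0.5853 -0.0232  0.0069]
```

View pics/w8.png

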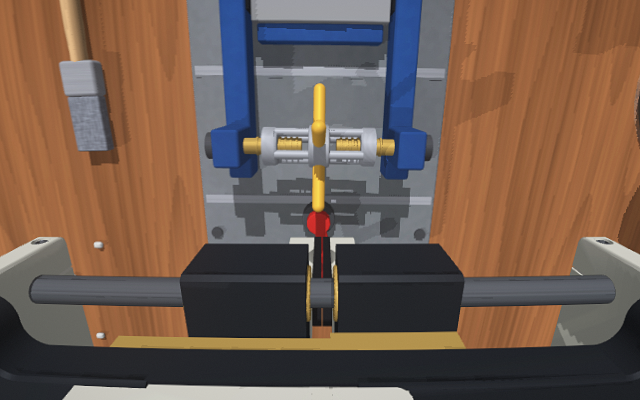

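The slab is still against the stop and the jaws are drawn in. The upper bar tip is at (318,125) and another at (319,88). I'll check the bar angle by fitting while moving over the knob.

```bash
python3 - <<'E'
from h import *
h=grab_frame("wrist");S=[(319,88),(318,126),(318,206)]
print(sorted([(round(sum(min(np.linalg.norm(proj(h,tips(t))-p,axis=1)) for p in S),1),round(np.degrees(t))) for t in np.arange(0,1.57,.05)])[:4])
r=regions_of("wrist","slab")
if r:
    ct=max(cv2.findContours(r[0]["pixels"].astype(np.uint8),0,1)[0],key=cv2.contourArea)[:,0];print(cv2.minAreaRect(np.array([onz(h,p,.048)[:2] for p in ct],np.float32)*1000))
E
python3 -m inch '0.6 -0.3 5 0 0 0 0; 0.6 -0.7 10 0 0 0 0; 0.6 -0.7 11.2 -5 0 0 0; 0.6 -0.7 11.2 -11 0 0 0; 0.6 -0.7 11.2 -15 0 0 0;  0.6 -0.7 11.2 -15 0 0 0' 20
python3 - <<'E'
from h import *
f=grab_frame("wrist");print(telemetry.get_state()["eef_pos"]);save(f,"w9.png")
r=pinpoint("wrist","lever_knob");print(r[:1]);
if r:print(onz(f,r[0]["location"],.086))
E
```

```text
[(np.float64(8.2), 66), (np.float64(10.1), 63), (np.float64(11.2), 14), (np.float64(11.2), 69)]
((517.2451171875, -39.19594955444336), (140.99044799804688, 26.398290634155273), 2.602794647216797)
t: 26.1
eef_pos: [0.4987, 0.231, 0.0935]
ee_rot: [-3.132, -0.016, -3.098]
force: [0.4, -0.4, 0.7]
width: 0.051
[0.5003015  0.23204396 0.09594518]
[{'location': [321.3, 250.8], 'p': 0.6}]
[0.49750688 0.23215835 0.086     ]
```

View pics/w9.png

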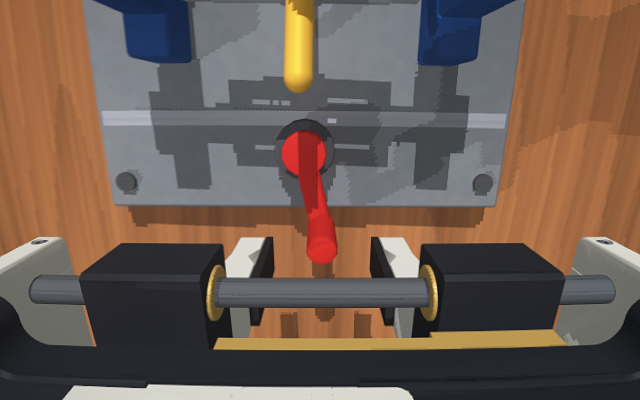

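The bar angle fits at 66° (turn about 5.86 rad). The knob is centred at (321,250) between the pads. I'll go down, grip it and swing.

```bash
python3 -m inch '0.6 -0.1 0.1 -2 0 0 0; 0.6 -0.1 0.1 -3.4 0 0 0; 0.6 -0.1 0.1 -3.4 0 0 0; 0 -0.1 0.1 -3.4 0 0 0; 0 -0.1 0.1 -3.4 0 0 0; 0 -0.1 0.1 -3.4 0 0 0; 0 -0.1 0.1 -3.4 0 0 0' 15
python3 -m inch '0 -0.5 -0.1 0 0 0 0; 0 -1.05 -0.3 0 0 0 0; 0 -1.9 -0.8 0 0 0 0; 0 -2.7 -1.45 0 0 0 0; 0 -3.3 -2.2 0 0 0 0; 0 -3.75 -3.1 0 0 0 0; 0 -4.0 -4.1 0 0 0 0; 0 -4.1 -4.7 0 0 0 0; 0 -4.1 -5.1 0 0 0 0; 0 -4.1 -5.3 0 0 0 0; 0 -4.1 -5.3 0 0 0 0'
```

```text
t: 27.08
eef_pos: [0.5001, 0.2339, 0.0635]
ee_rot: [-3.137, -0.01, -3.097]
force: [-2.3, 1.4, 0.5]
width: 0.0183
t: 28.45
eef_pos: [0.4609, 0.1827, 0.0646]
ee_rot: [-3.14, -0.006, -3.096]
force: [3.4, 3.9, 1.5]
width: 0.0172
```

```bash
python3 -m inch '0 0 -0.3 0 0 0 0; 0 0 -0.5 0 0 0 0; 0 0 -0.5 0 0 0 0'
python3 -m inch '0.5 0 0 0 0 0 0; 0.5 0 0 0 0 0 0; 0.5 0 0 0 0 0 0; 0.5 0 0 5 0 0 0; 0.5 0 0 11 0 0 0; 0.5 0 0 17 0 0 0; 0.5 0 4 20 0 0 0; 0.5 0 4 20 0 0 0'
python3 - <<'E'
from h import *
f=grab_frame("wrist");g=grab_frame("side");h=grab_frame("scene");s=telemetry.get_state();print(s["t"],s["eef_pos"],s["force"])
o=[]
for c,F in(("wrist",f),("side",g),("scene",h)):
    r=pinpoint(c,"lever_knob")
    if r:print(c,r[0],onz(F,r[0]["location"],.086))
b=cv2.resize(h["pixels"][110:280,220:480],(520,340),interpolation=cv2.INTER_CUBIC);a=cv2.resize(g["pixels"][130:310,290:450],(272,306),interpolation=cv2.INTER_CUBIC);a=cv2.copyMakeBorder(a,0,34,0,0,0)
cv2.imwrite("pics/c10.png",np.hstack([a,b])[:,:,::-1])
E
```

```text
t: 28.82
eef_pos: [0.4612, 0.1809, 0.0648]
ee_rot: [3.138, -0.004, -3.097]
force: [-3.9, 15.2, -4.1]
width: 0.0174
t: 29.82
eef_pos: [0.4623, 0.2228, 0.2675]
ee_rot: [3.135, -0.0, -3.095]
force: [-0.7, -0.0, -0.7]
width: 0.0439
29.975 [0.46050519 0.22007603 0.26375485] [-0.26731508  0.23089376 -0.41934563]
wrist {'location': [325.4, 135.8], 'p': 0.77} [0.45928357 0.18179747 0.086     ]
side {'location': [398.8, 268.4], 'p': 0.74} [0.46378834 0.18664678 0.086     ]
scene {'location': [445.2, 194.3], 'p': 0.72} [0.47029111 0.18540343 0.086     ]
```

```bash
python3 - <<'E'
from h import *
f=grab_frame("wrist");g=grab_frame("scene")
r=regions_of("wrist","lock_lever");print(r[0]["p"],r[0]["bbox"])
im=f["pixels"].astype(int);m=(im[...,0]>120)&(im[...,1]<70)&(im[...,2]<70)
ys,xs=np.nonzero(m&r[0]["pixels"]);Q=np.array([onz(f,p,.055)[:2] for p in zip(xs,ys)])
c=Q.mean(0);v=np.linalg.svd(Q-c,full_matrices=False)[2][0];print(len(Q),c,np.degrees(np.arctan2(v[1],v[0])),Q.min(0),Q.max(0))
for n in("offcut","slab"):
    p=pinpoint("scene",n);print(n,p[:1],[onz(g,x["location"],z) for x in p[:1] for z in ((.004 if n=="offcut" else .02),)])
print(telemetry.get_state()["qd"])
E
```

```text
0.64 [266.9, 124.9, 330.6, 148.6]
1038 [0.48880001 0.18337595] 179.95558942718304 [0.45074218 0.171632  ] [0.5228704 0.1970474]
offcut [{'location': [257.2, 153.4], 'p': 0.67}] [array([ 0.46791657, -0.38293231,  0.004     ])]
slab [{'location': [337.9, 192.8], 'p': 0.63}] [array([ 0.52312378, -0.07480791,  0.02      ])]
[ 0.00243762 -0.00287931  0.00223109  0.00034063  0.00172856 -0.00266831]
```

```bash
python3 -c "
from station import arm
print(arm.job_done())"
```

```text
the job is handed in; nothing more can be done
None
```

The job is handed in at about 30 s of the 72 s allowed. All four steps were carried out in order. I have no verdict, so the results below are from my own checks.

- **Offcut:** it was gripped at 36 mm width, set down in the tray and released. It is seen about 5 mm from the tray's centre.
- **Slab:** it was pushed until the force jumped to 31 N against the stop. The last look puts its origin at y ≈ -40.5 mm in the bed frame, which is home. An earlier wrist view showed it square to the stop within about 0.01 rad.
- **Turnbuckle:** four strokes brought it to about 5.86 rad by the image fit of the bars, against a firm grip from 5.4. I could not measure the jaw force directly. The last network fix on jaw_near was plainly wrong, so I ignored it.
- **Lever:** it was swung until it met its stop at about 15 N. The lever then lay along the bed's -x at about 1.53 rad.
- **Finish:** the arm was left clear of everything and at rest. I never moved near the tin, brush or pale block.

The check that did not work was the final overview picture: the viewer refused it because I had used up the limit of 12. The end state was confirmed by numbers only.

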